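# Seat a keyed trimming chuck on two spacers in a banding wheel and hold it down

## Robot

A 6-joint arm with a two-finger parallel gripper is mounted at the origin on the work surface. World frame = base frame: x ahead of the robot, y to its left, z up, the work surface at z = 0. Lengths are in m, angles in rad, forces in N, time in s.
With the tool pointing down it reaches from about 0.375 to 0.9 m from the base axis. Payload 3.1 kg.
Tool frame: the origin (TCP) lies midway between the tips of the shut fingers; the grasp point (between the pads) lies manip.hold_point_z behind it (manip.hold_point_z is the distance from the TCP to the grasp point, in m); z points along the fingers, y is the direction in which the jaws open and shut (so a half turn about z gives the same grasp; the last joint's range is limited). The gripper opens to 85 mm and grips with 20 to 120 N. Pads are 22 mm wide; open, the fingers measure 114 mm over their backs; the gripper's body (76 mm by 85 mm) begins 54 mm behind the grasp point. The pads swing forward as they close: fully open they stand 13 mm farther back than shut.
Start: joints at [-1.298, 0.527, 1.433, -0, 1.181, -0.178], TCP at [0.272, -0.563, 0.231] pointing down, gripper open.
Joint ranges: [-3.08, 3.08], [-0.75, 2.2], [0.22, 2.44], [-1.43, 4.57], [0, 2.65], [-2.85, 2.85]. Speed limits (rad/s): [2.79, 2.79, 3.14, 3.14, 3.14, 3.14].

## Interface

Orientations are given as a unit quaternion [x, y, z, w].
In Python, from station import manip, snapshot, workorder, models gives the robot as it stands.
- The arm moves only by the tool jog_arm, never from a script. Its argument "commands" is a list of rows, each a list of 5 numbers: the opening in per cent of the stroke, from 0 (shut) to 100 (fully open), then the shift along the world's x, y, z in cm, then the turn about the world's z in rad. A call has 1 to 8 rows; each row shifts and turns the pose as measured when the row begins; what a row does not reach is not made up. A row lasts 1/12 s, in which the tool goes at most 41.7 mm and 7.16 degrees, less where a joint would pass 70% of its speed; a pose out of reach is approached as far as the arm can. A call with a gripper value outside its range is refused whole. The fingers move at their own pace and stop on an object; "squeeze" is the grip in N (left out, the last holds). Time passes only in rows, so rows that do not move let the fingers close. It gives the time, the measured TCP pose, the force and the opening at its end, in the units of the state.
- manip.sense(): the state, without advancing time (a new reading comes with each control period).
- snapshot(name): name is "side" or "top" or "wrist"; returns a dict with "image" (420x560x3 uint8, red, green, blue), "intrinsics" (3x3 intrinsics, pixels), "extrinsics" (4x4, takes a point from camera to world coordinates); the wrist camera has in their place "hand_eye" (4x4, takes a point from camera to tool coordinates, whose origin is the TCP and whose axes are the flange's). Camera axes: x right, y down, z forward; pixel columns grow to the right and rows downward; lengths in m; the calibration is good to about 2 mm. A picture is of the moment at which its call begins: read the wrist's pose just before it. There is no depth.
- workorder.sign_off(): hands the job in, once; it reports no verdict.
Trained networks look in a picture, given as the dict that the camera call returned (one of the last four; its "shot" number tells which), for a name from the list of things; names that differ only in an ending like _2 or _b are one class to them, and where a whole thing is asked for, a point or a joint stands for the part that bears it (a point fixed in the world has none). Each returns a list of dicts, best first, with "score" (0 to 1); they miss things now and then, are a little off and sometimes report something else, mostly with a low value. They report only what shows in the picture. A call takes as long as a camera call. They do not tell look-alikes from the thing itself.
- models.find_in(picture, name): "centre" ([x, y, z] in m, in world coordinates, good to about 4 mm: the middle of the surface that is visible of it).
- models.pinpoint(picture, name): "centre" ([x, y, z] in m, in world coordinates, good to about 4 mm: a listed point, or the origin of a listed thing).
The state is a dict: "t": time; "q": joint angles; "qd": joint speeds; "tau": joint torques, N m; "tcp_pos": TCP position; "tool_rot": TCP orientation; "force": force on the tool from outside, world axes, zero at the start; "ft_torque": the same for the moment, N m; "finger_gap": opening from 0.0 (shut) to 1.0 (fully open).
Only numpy, scipy, OpenCV 4.12 (cv2) and the standard library are available. Lean on these libraries where they do the work, as an engineer would, in place of code of your own. Each camera call takes 0.05 s, during which the arm holds its last target. There are 200 camera calls.

## Task

Set the banding wheel up for trimming: put exactly two of the four spacer rings over the wheel's hub, one flat on the other, and leave the other two lying where they are on their board. Then take the trimming chuck from its wooden stand, push its keyed shaft into the hub, turning it until the key slips into the keyway, and push it fully home against the ejector spring, the flange pressed on the upper spacer. Finish while still holding the chuck and pushing it down firmly onto the spacers (it is about to be clamped, and springs up if let go); do not disturb the other things on the table.

Things in the scene. Friction and masses are not known exactly. Their poses are not given: they have to be found in the camera images.
- wheel: banding wheel, fixed, locked against turning: plain metal disc 160 mm across, top face 60 mm above the table, with a round steel hub 38 mm across in its middle, hub top 80 mm above the table. Origin on the axis at table height; z up; x points from the axis along the keyway
- hub_top (a point): centre of the hub's top face, mouth of its vertical bore 18.5 mm across. One keyway, a slot 9.5 mm wide, runs from the bore right out through the hub's wall towards wheel's +x, all the way down
- seat (a point): on the wheel's axis at the height of the disc's top face (60 mm above the table); the first spacer's underside rests at this height, axes as wheel
- ejector (a joint): sprung brass ejector in the hub's bore: 0 = up (its top 13 mm below the disc's top face), grows in m as the shaft presses it down; pushes up with 6 N at first and 10 N at 12 mm, where it stands when the chuck is home on two spacers. About 7 N of push (spring less the chuck) only balances it there: push harder to press the flange on the spacers
- chuck: metal trimming chuck, about 0.3 kg, loose, hanging upright in the stand, key turned at random. Origin at the centre of the underside of its round flange (58 mm across, 8 mm thick), 60 mm above the table at the start, 84 mm when home on two spacers; z up, x to the key's side. A small lug on the flange, out to 41 mm from the axis, shows the key's side from above
- chuck_grip (a point): middle of the chuck's grip block, on its axis 30 mm above its origin: the block is 40 mm along x and 26 mm along y, from 8 to 52 mm above the origin, with a black disc on top to 55 mm
- chuck_tip (a point): rounded tip of the chuck's shaft, 49 mm below its origin. Shaft 16 mm across; a key 7 mm wide stands out towards +x to 14 mm from the axis, from the flange to 34 mm below it; the last 15 mm are plain. A key not over the keyway lands on the hub with the chuck's origin 114 mm above the table; in the keyway it goes on down
- stand: fixed plain wooden block 90 x 90 x 60 mm with an upright round hole 35 mm across in which the chuck hangs by its flange. Origin at the centre of its underside, on the table
- board: fixed plywood board 240 x 220 x 12 mm on which the four spacer rings lie flat. Origin at the centre of its underside
- ring0: one of four equal metal spacer rings lying flat on the board: 62 mm outside, 44 mm inside, 12 mm thick, about 60 g. Origin at the centre of its underside, z up
- ring1: one of four equal metal spacer rings lying flat on the board: 62 mm outside, 44 mm inside, 12 mm thick, about 60 g. Origin at the centre of its underside, z up
- ring2: one of four equal metal spacer rings lying flat on the board: 62 mm outside, 44 mm inside, 12 mm thick, about 60 g. Origin at the centre of its underside, z up
- ring3: one of four equal metal spacer rings lying flat on the board: 62 mm outside, 44 mm inside, 12 mm thick, about 60 g. Origin at the centre of its underside, z up
- cup_a: brown clay cup upside down, 80 mm across, 60 mm tall, small handle; bystander. Origin at the centre of its underside
- cup_b: second brown clay cup like the first; bystander
- jar: cream jar, 60 mm across, 45 mm tall; bystander. Origin at the centre of its underside
- tape: black roll 96 mm across, 72 mm inside, 24 mm tall, lying flat, not a spacer; bystander. Origin at the centre of its underside
- mallet: turned wooden mallet standing upright, 44 mm across, 105 mm tall; bystander. Origin at the centre of its underside
- modeller: wooden modelling spatula lying flat, 170 mm long; bystander
Things that resemble listed ones, but are neither listed nor needed, are in the scene too. What is shaped like the chuck but purple or turquoise is not meant.

How it is judged:
On the way, in this order (a step that is already met when the one before it is completed fails the run):
1. exactly two spacer rings lie flat over the hub, the other two are still on the board (((horizontal distance between each of ring0, ring1 and seat below 0.006 m and z of each of ring0, ring1 in the frame of seat below 0.0145 m and angle between each of ring0, ring1's own z axis and vertical below 0.06 rad and distance of each of ring2, ring3 from where it was at the start of the episode below 0.03 m) or (horizontal distance between each of ring0, ring2 and seat below 0.006 m and z of each of ring0, ring2 in the frame of seat below 0.0145 m and angle between each of ring0, ring2's own z axis and vertical below 0.06 rad and distance of each of ring1, ring3 from where it was at the start of the episode below 0.03 m) or (horizontal distance between each of ring0, ring3 and seat below 0.006 m and z of each of ring0, ring3 in the frame of seat below 0.0145 m and angle between each of ring0, ring3's own z axis and vertical below 0.06 rad and distance of each of ring1, ring2 from where it was at the start of the episode below 0.03 m) or (distance of each of ring0, ring3 from where it was at the start of the episode below 0.03 m and horizontal distance between each of ring1, ring2 and seat below 0.006 m and z of each of ring1, ring2 in the frame of seat below 0.0145 m and angle between each of ring1, ring2's own z axis and vertical below 0.06 rad) or (distance of each of ring0, ring2 from where it was at the start of the episode below 0.03 m and horizontal distance between each of ring1, ring3 and seat below 0.006 m and z of each of ring1, ring3 in the frame of seat below 0.0145 m and angle between each of ring1, ring3's own z axis and vertical below 0.06 rad) or (distance of each of ring0, ring1 from where it was at the start of the episode below 0.03 m and horizontal distance between each of ring2, ring3 and seat below 0.006 m and z of each of ring2, ring3 in the frame of seat below 0.0145 m and angle between each of ring2, ring3's own z axis and vertical below 0.06 rad))), for 0.2 s.
2. the chuck's key is in the keyway, the shaft going down (((horizontal distance between each of ring0, ring1 and seat below 0.006 m and z of each of ring0, ring1 in the frame of seat below 0.0145 m and angle between each of ring0, ring1's own z axis and vertical below 0.06 rad and distance of each of ring2, ring3 from where it was at the start of the episode below 0.03 m) or (horizontal distance between each of ring0, ring2 and seat below 0.006 m and z of each of ring0, ring2 in the frame of seat below 0.0145 m and angle between each of ring0, ring2's own z axis and vertical below 0.06 rad and distance of each of ring1, ring3 from where it was at the start of the episode below 0.03 m) or (horizontal distance between each of ring0, ring3 and seat below 0.006 m and z of each of ring0, ring3 in the frame of seat below 0.0145 m and angle between each of ring0, ring3's own z axis and vertical below 0.06 rad and distance of each of ring1, ring2 from where it was at the start of the episode below 0.03 m) or (distance of each of ring0, ring3 from where it was at the start of the episode below 0.03 m and horizontal distance between each of ring1, ring2 and seat below 0.006 m and z of each of ring1, ring2 in the frame of seat below 0.0145 m and angle between each of ring1, ring2's own z axis and vertical below 0.06 rad) or (distance of each of ring0, ring2 from where it was at the start of the episode below 0.03 m and horizontal distance between each of ring1, ring3 and seat below 0.006 m and z of each of ring1, ring3 in the frame of seat below 0.0145 m and angle between each of ring1, ring3's own z axis and vertical below 0.06 rad) or (distance of each of ring0, ring1 from where it was at the start of the episode below 0.03 m and horizontal distance between each of ring2, ring3 and seat below 0.006 m and z of each of ring2, ring3 in the frame of seat below 0.0145 m and angle between each of ring2, ring3's own z axis and vertical below 0.06 rad)) and horizontal distance between chuck and seat below 0.004 m and angle between the x axis of chuck and the x axis of wheel, either way round below 0.3 rad and angle between chuck's own z axis and vertical below 0.06 rad and z of chuck in the frame of seat below 0.048 m), for 0.05 s.
At the end, for the whole second after the job is handed in: Fingers on chuck (>2 N), flange pressed (>1 N) on two rings, underside 21.5-26.5 mm above disc, ejector down >9 mm, axis within 4 mm, key within 0.3 rad, tilt <0.06 rad, at rest; two rings flat, within 6 mm of hub axis; other two within 30 mm of their start on the board (((horizontal distance between each of ring0, ring1 and seat below 0.006 m and z of each of ring0, ring1 in the frame of seat below 0.0145 m and angle between each of ring0, ring1's own z axis and vertical below 0.06 rad and distance of each of ring2, ring3 from where it was at the start of the episode below 0.03 m and (contact force between chuck and ring0 above 1 N or contact force between chuck and ring1 above 1 N)) or (horizontal distance between each of ring0, ring2 and seat below 0.006 m and z of each of ring0, ring2 in the frame of seat below 0.0145 m and angle between each of ring0, ring2's own z axis and vertical below 0.06 rad and distance of each of ring1, ring3 from where it was at the start of the episode below 0.03 m and (contact force between chuck and ring0 above 1 N or contact force between chuck and ring2 above 1 N)) or (horizontal distance between each of ring0, ring3 and seat below 0.006 m and z of each of ring0, ring3 in the frame of seat below 0.0145 m and angle between each of ring0, ring3's own z axis and vertical below 0.06 rad and distance of each of ring1, ring2 from where it was at the start of the episode below 0.03 m and (contact force between chuck and ring0 above 1 N or contact force between chuck and ring3 above 1 N)) or (distance of each of ring0, ring3 from where it was at the start of the episode below 0.03 m and horizontal distance between each of ring1, ring2 and seat below 0.006 m and z of each of ring1, ring2 in the frame of seat below 0.0145 m and angle between each of ring1, ring2's own z axis and vertical below 0.06 rad and (contact force between chuck and ring1 above 1 N or contact force between chuck and ring2 above 1 N)) or (distance of each of ring0, ring2 from where it was at the start of the episode below 0.03 m and horizontal distance between each of ring1, ring3 and seat below 0.006 m and z of each of ring1, ring3 in the frame of seat below 0.0145 m and angle between each of ring1, ring3's own z axis and vertical below 0.06 rad and (contact force between chuck and ring1 above 1 N or contact force between chuck and ring3 above 1 N)) or (distance of each of ring0, ring1 from where it was at the start of the episode below 0.03 m and horizontal distance between each of ring2, ring3 and seat below 0.006 m and z of each of ring2, ring3 in the frame of seat below 0.0145 m and angle between each of ring2, ring3's own z axis and vertical below 0.06 rad and (contact force between chuck and ring2 above 1 N or contact force between chuck and ring3 above 1 N))) and horizontal distance between chuck and seat below 0.004 m and angle between the x axis of chuck and the x axis of wheel, either way round below 0.3 rad and angle between chuck's own z axis and vertical below 0.06 rad and z of chuck in the frame of seat between 0.0215 and 0.0265 m and value of joint ejector above 0.009 m and contact force between the fingers and chuck above 2 N and linear speed of chuck below 0.02 m/s); the arm keeps its last pose, push and grip.
It fails at once if a bystander (cup, jar, roll, mallet, spatula) is moved more than 30 mm (distance of any of cup_a, cup_b, jar, tape, mallet, modeller from where it was at the start of the episode above 0.03 m).
It fails at once if the mallet, jar or a cup is tipped over (angle between any of cup_a, cup_b, jar, mallet's own z axis and vertical above 0.6 rad).
It also fails if it takes over 66 s, if anything falls off the work surface, if the arm or the gripper's body presses on something with over 40 N, if the wrist force passes 120 N, or if a joint passes its speed limit or range.

## Working session

There is one attempt and no reset: what is moved stays moved. The work goes in short steps, Python scripts to look and compute and a tool call to move; the robot and the scene stay as the last step left them, time stands still between calls to the robot, and variables do not carry over. Pictures are saved under pics/ and viewed, about 8 in all and at most 12, crops included, and the job is handed in when it is done.

Besides the shell and the picture viewer there is one more tool, called by a JSON object that holds its "fn" and its "kwargs", one argument or row to a line. jog_arm: Moves the arm, as the interface text tells. Its arguments: {"type":"object","properties":{"commands":{"type":"array","items":{"type":"array","items":{"type":"number"}}},"squeeze":{"type":"number"}},"required":["commands"]}

```bash
ls; mkdir -p pics; cat > h.py <<'E'
import numpy as np, cv2
from station import manip, snapshot, workorder, models
from scipy.spatial.transform import Rotation as R
def save(p,n,crop=None,s=1):
    im=cv2.cvtColor(p["image"],cv2.COLOR_RGB2BGR)
    if crop: x0,y0,x1,y1=crop; im=im[y0:y1,x0:x1]
    cv2.imwrite("pics/"+n,cv2.resize(im,None,fx=s,fy=s,interpolation=cv2.INTER_CUBIC))
def T(p,st=None):
    if "extrinsics" in p: return np.array(p["extrinsics"])
    A=np.eye(4);A[:3,:3]=R.from_quat(st["tool_rot"]).as_matrix();A[:3,3]=st["tcp_pos"]
    return A@np.array(p["hand_eye"])
def ray(p,u,v,z,st=None):
    M=T(p,st);d=M[:3,:3]@np.linalg.inv(p["intrinsics"])@[u,v,1];c=M[:3,3]
    return c+d*(z-c[2])/d[2]
def proj(p,X,st=None):
    M=np.linalg.inv(T(p,st));c=M[:3,:3]@np.array(X)+M[:3,3];q=np.array(p["intrinsics"])@c
    return q[:2]/q[2]
E
python3 - <<'E'
from h import *
s=manip.sense();print(manip.hold_point_z,s)
a=snapshot("top");b=snapshot("side")
save(a,"top.png");save(b,"side.png")
for p,l in((a,"top"),(b,"side")):
  for n in["ring0","wheel","hub_top","seat","chuck","chuck_grip","stand","board","cup_a","jar","tape","mallet","modeller"]:
    for r in models.pinpoint(p,n): print(l,n,round(r["score"],2),np.round(r["centre"],3),np.round(proj(p,r["centre"])))
E
```

```text
pics
0.0187 {'t': 0.0, 'q': array([-1.29852263e+00,  5.28491734e-01,  1.43388589e+00,  7.36392425e-06,
        1.18137461e+00, -1.78475675e-01]), 'qd': array([-7.47312439e-04, -3.37494781e-04,  6.02558797e-04, -1.87311433e-04,
        4.38460114e-06,  1.06777408e-03]), 'tau': array([-1.64060224e-03, -4.42358887e+01, -1.78024846e+01, -2.54087954e-04,
        8.36983061e-03, -1.68095971e-05]), 'tcp_pos': array([ 0.27212572, -0.56186952,  0.23032311]), 'tool_rot': array([ 9.74710189e-01,  2.23470093e-01, -4.72216725e-05, -1.07876627e-03]), 'force': array([ 0.59184252,  0.68951758, -0.92266725]), 'ft_torque': array([ 0.04224219,  0.03615992, -0.03069913]), 'finger_gap': 0.9988916527227307}
top ring0 0.63 [0.404 0.364 0.015] [133. 257.]
top ring0 0.62 [0.524 0.273 0.014] [168. 216.]
top ring0 0.57 [0.519 0.366 0.013] [135. 217.]
top ring0 0.54 [0.422 0.266 0.014] [169. 252.]
top wheel 0.94 [ 0.556 -0.001  0.002] [264. 207.]
top hub_top 0.59 [ 0.56  -0.004  0.08 ] [264. 203.]
top hub_top 0.48 [ 0.558 -0.001  0.059] [263. 204.]
top seat 0.81 [ 0.556 -0.002  0.057] [264. 205.]
top chuck 0.96
[... 1776 characters left out ...]
tand 0.94 [ 0.511 -0.291 -0.001] [326. 185.]
side stand 0.62 [ 0.554 -0.002  0.06 ] [277. 226.]
side board 0.9 [ 0.465  0.321 -0.   ] [250. 340.]
side board 0.67 [ 0.511 -0.287  0.058] [328. 173.]
side board 0.47 [ 0.512 -0.289 -0.001] [326. 185.]
side cup_a 0.93 [ 0.757  0.093 -0.004] [205. 237.]
side cup_a 0.62 [ 0.754 -0.098 -0.001] [238. 197.]
side jar 0.55 [ 0.334 -0.176  0.003] [364. 225.]
side tape 0.65 [ 0.699 -0.316 -0.002] [282. 164.]
side tape 0.6 [ 0.51  -0.289  0.   ] [326. 185.]
side tape 0.53 [ 0.556 -0.002  0.081] [277. 222.]
side mallet 0.86 [0.752 0.266 0.   ] [172. 279.]
side modeller 0.8 [ 0.37   0.028 -0.001] [328. 269.]
side modeller 0.48 [0.526 0.271 0.011] [239. 312.]
```

```bash
python3 - <<'E'
import cv2
im=cv2.imread("pics/top.png");cv2.imwrite("pics/topc.png",cv2.resize(im[110:310,90:490],None,fx=2,fy=2,interpolation=cv2.INTER_CUBIC))
E
```

```text
(no output)
```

View pics/topc.png

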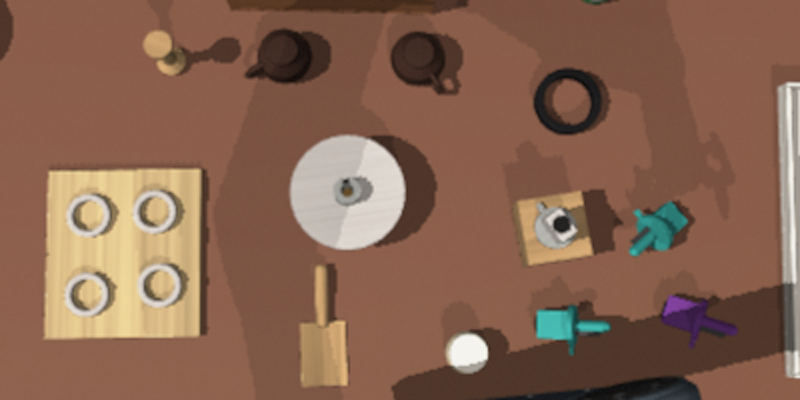

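View pics/side.png

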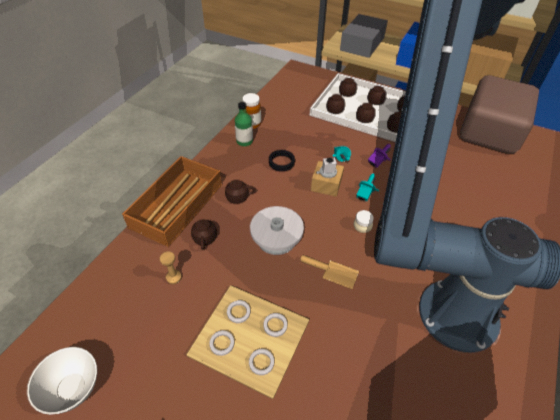

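Top view: the steel chuck stands in the wooden stand at (369,222). Its look-alikes are turquoise at (418,226) and (375,272), and purple at (440,268). The rings are at (134,217), (168,215), (133,257) and (170,252). The black tape at (374,162) isn't a spacer. The wheel is at (264,205). The steel one is the chuck I want, and I'll check it close up with the wrist camera.

```bash
python3 - <<'E'
from h import *
w=snapshot("wrist");print(np.round(w["hand_eye"],3),np.round(w["intrinsics"]));st=manip.sense()
M=T(w,st);print(M.round(3))
for u,v in((0,0),(560,0),(0,420),(560,420),(280,210)):print(ray(w,u,v,0.06,st).round(3))
E
```

```text
[[-0.    -0.954 -0.3    0.076]
 [ 1.    -0.    -0.001 -0.   ]
 [ 0.001 -0.3    0.954 -0.143]
 [ 0.     0.     0.     1.   ]] [[353.   0. 281.]
 [  0. 353. 208.]
 [  0.   0.   1.]]
[[ 0.435 -0.859 -0.271  0.341]
 [-0.9   -0.415 -0.13  -0.529]
 [-0.001  0.3   -0.954  0.375]
 [ 0.     0.     0.     1.   ]]
[ 0.31  -0.298  0.06 ]
[ 0.502 -0.695  0.06 ]
[-0.12  -0.392  0.06 ]
[ 0.161 -0.972  0.06 ]
[ 0.249 -0.572  0.06 ]
```

{"fn": "jog_arm", "kwargs": {
  "commands": [
    [100,3,4,1,0],
    [100,3,4,1,0],
    [100,3,4,1,0],
    [100,3,4,1,0],
    [100,2,3,1,0],
    [100,1,3,0,0],
    [100,0,0,0,0]
  ]
}}

```text
t: 2.03
tcp_pos: [0.406, -0.3617, 0.2763]
tool_rot: [0.976, 0.219, 0.001, 0.001]
force: [-0.4, 0.5, -0.8]
finger_gap: 1.001
```

```bash
python3 - <<'E'
from h import *
st=manip.sense();w=snapshot("wrist")
for n in["chuck","chuck_grip","stand","hub_top","chuck_tip"]:
    for r in models.pinpoint(w,n): print(n,round(r["score"],2),np.round(r["centre"],3),np.round(proj(w,r["centre"],st)))
save(w,"w1.png");np.savez("w1.npz",image=w["image"],K=w["intrinsics"],M=T(w,st));print(st["tcp_pos"])
E
```

```text
chuck 0.92 [ 0.509 -0.295  0.06 ] [264.  46.]
chuck 0.71 [ 0.379 -0.325  0.028] [241. 176.]
chuck 0.68 [ 0.504 -0.434  0.031] [382. 115.]
chuck 0.65 [ 0.389 -0.503  0.027] [382. 231.]
chuck 0.35 [ 0.336 -0.171 -0.   ] [110. 148.]
chuck_grip 0.82 [ 0.375 -0.298  0.02 ] [219. 168.]
chuck_grip 0.74 [ 0.511 -0.291  0.09 ] [259.  37.]
chuck_grip 0.66 [ 0.523 -0.456  0.02 ] [405. 108.]
hub_top 0.3 [ 0.337 -0.171  0.003] [109. 148.]
chuck_tip 0.92 [ 0.376 -0.371  0.046] [277. 200.]
chuck_tip 0.84 [ 0.37  -0.546  0.046] [410. 266.]
chuck_tip 0.75 [ 0.476 -0.397  0.049] [342. 126.]
chuck_tip 0.27 [ 0.332 -0.17  -0.   ] [108. 151.]
[ 0.40602068 -0.36173666  0.2762612 ]
```

View pics/w1.png

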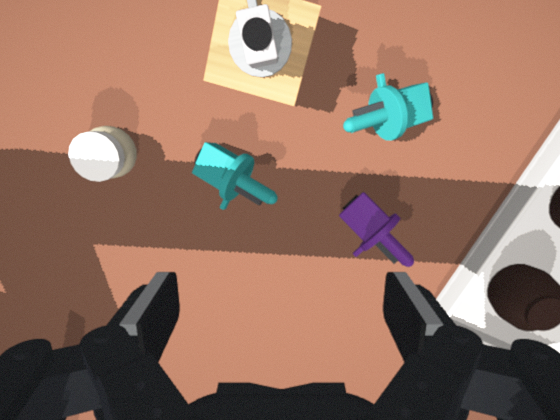

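{"fn": "jog_arm", "kwargs": {
  "commands": [
    [100,1,4,0,0],
    [100,1,4,0,0],
    [100,1,4,0,0],
    [100,1,4,0,0],
    [100,1,4,0,0],
    [100,1,4,0,0],
    [100,1,4,0,0],
    [100,1,4,0,0]
  ]
}}

```text
t: 3.0
tcp_pos: [0.4835, -0.0594, 0.2734]
tool_rot: [0.98, 0.198, -0.0, 0.007]
force: [2.1, -0.9, -0.4]
finger_gap: 1.001
```

{"fn": "jog_arm", "kwargs": {
  "commands": [
    [100,0,2,0,0],
    [100,0,0,0,0]
  ]
}}

```text
t: 3.17
tcp_pos: [0.4845, -0.0344, 0.2729]
tool_rot: [0.98, 0.199, 0.0, 0.005]
force: [-0.7, 0.7, -0.1]
finger_gap: 1.001
```

```bash
python3 - <<'E'
from h import *
st=manip.sense();w=snapshot("wrist")
for n in["hub_top","seat"]:
    for r in models.pinpoint(w,n): print(n,round(r["score"],2),np.round(r["centre"],4),np.round(proj(w,r["centre"],st)))
c=proj(w,[.556,-.002,.07],st).astype(int);x0,y0=max(c[0]-100,0),max(c[1]-75,0)
save(w,"w2.png",(x0,y0,x0+200,y0+150),4);print(x0,y0);np.savez("w2.npz",image=w["image"],intrinsics=w["intrinsics"],extrinsics=T(w,st));print(st["tcp_pos"])
E
```

```text
hub_top 0.74 [ 0.5529 -0.0008  0.0804] [275.  97.]
seat 0.56 [ 0.5561 -0.0033  0.0596] [279.  94.]
seat 0.48 [ 0.5532 -0.0015  0.0008] [276.  97.]
177 18
[ 0.48449653 -0.03439187  0.27285253]
```

View pics/w2.png

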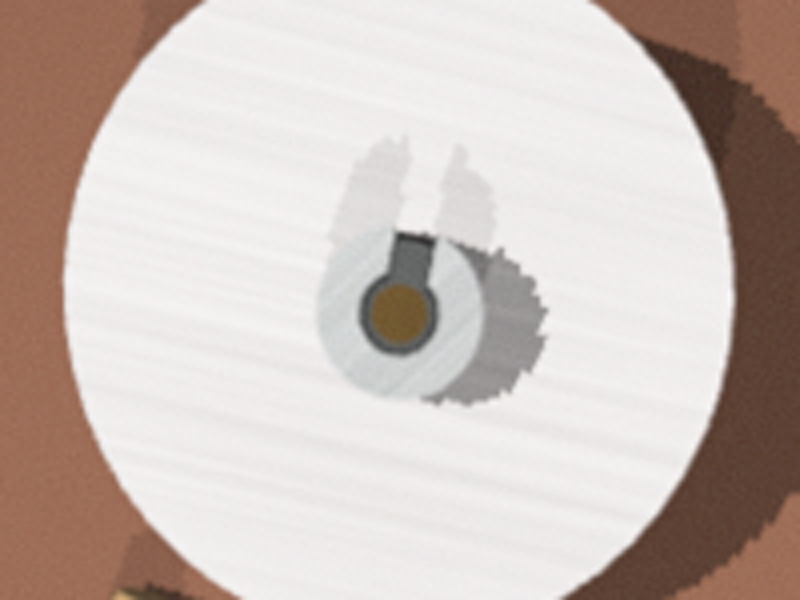

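Close view: the hub bore is at crop (400,314), and the keyway runs up to crop (416,238).

```bash
python3 - <<'E'
from h import *
w=dict(np.load("w2.npz"))
c=ray(w,177+400/4,18+314/4,.08);k=ray(w,177+416/4,18+238/4,.08);print(c,k,np.degrees(np.arctan2(*(k-c)[1::-1])))
h=ray(w,177+401/4,18+314/4,.08);print(h, ray(w,177+399.5/4,18+290/4,.06))
im=cv2.cvtColor(w["image"],cv2.COLOR_RGB2GRAY)
pts=[]
for a in np.arange(-3.1,3.1,.1):   # disc edge refine: search disc radius
    best=max(((lambda r1,r2: (int(im[int(r1[1]),int(r1[0])])-int(im[int(r2[1]),int(r2[0])])) )(proj(w,[c[0]+(r-.0015)*np.cos(a),c[1]+(r-.0015)*np.sin(a),.06]),proj(w,[c[0]+(r+.0015)*np.cos(a),c[1]+(r+.0015)*np.sin(a),.06])),r) for r in np.arange(.072,.088,.0005) if proj(w,[c[0]+(r+.002)*np.cos(a),c[1]+(r+.002)*np.sin(a),.06])[1]>0)if proj(w,[c[0]+.09*np.cos(a),c[1]+.09*np.sin(a),.06])[1]>0 else (0,0)
    if best[0]>40: pts.append([c[0]+best[1]*np.cos(a),c[1]+best[1]*np.sin(a)])
p=np.array(pts);s=np.linalg.lstsq(np.c_[2*p,np.ones(len(p))],(p**2).sum(1),rcond=None)[0];print("disc",len(p),s[:2],np.sqrt(s[2]+s[:2]@s[:2]))
E
```

```text
[ 0.55376642 -0.00259297  0.08      ] [5.70085616e-01 3.89479164e-04 8.00000000e-02] 10.356901617334419
[ 0.553855   -0.00280178  0.08      ] [ 5.58747074e-01 -3.50604620e-04  6.00000000e-02]
disc 53 [ 0.55374087 -0.00259222] 0.08042195771710452
```

{"fn": "jog_arm", "kwargs": {
  "commands": [
    [100,-1,4,0,0],
    [100,-1,4,0,0],
    [100,-1,4,0,0],
    [100,-1,4,0,0],
    [100,0,4,0,0],
    [100,0,4,0,0],
    [100,0,3,0,0],
    [100,0,0,0,0]
  ]
}}

```text
t: 3.98
tcp_pos: [0.4526, 0.2214, 0.2733]
tool_rot: [0.984, 0.179, 0.003, 0.01]
force: [0.4, -1.4, -0.2]
finger_gap: 1.004
```

```bash
python3 - <<'E'
from h import *
st=manip.sense();w=snapshot("wrist")
for r in models.pinpoint(w,"ring0"): print(round(r["score"],2),np.round(r["centre"],4),np.round(proj(w,r["centre"],st)))
save(w,"w3.png");np.savez("w3.npz",image=w["image"],intrinsics=w["intrinsics"],extrinsics=T(w,st));print(st["tcp_pos"],st["tool_rot"])
E
```

```text
0.9 [0.406  0.3603 0.0157] [148. 163.]
0.78 [0.4219 0.2618 0.0151] [235. 180.]
[0.45260855 0.22142348 0.27332274] [0.98378995 0.17900633 0.00347824 0.01009806]
```

View pics/w3.png

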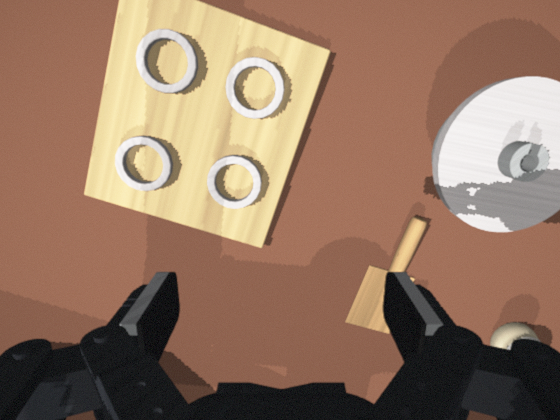

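The wrist view shows four rings on the board at (167,61), (255,88), (145,163) and (235,181). I'll take the two nearest the wheel, at (255,88) and (235,181).

```bash
cat >> h.py <<'E'
def annulus(w,x,y,z,ro,ri,lo=150,smax=30,half=.055,thr=None):
    """rectify at height z around x,y (0.5 mm/px) and template-match a bright grey annulus"""
    n=int(2*half/.0005);g=(np.arange(n)-n/2)*.0005
    X,Y=np.meshgrid(x+g,y+g);P=np.c_[X.ravel(),Y.ravel(),np.full(X.size,z)]
    M=np.linalg.inv(w["extrinsics"]);c=P@M[:3,:3].T+M[:3,3];q=c@np.array(w["intrinsics"]).T
    uv=(q[:,:2]/q[:,2:]).astype(np.float32).reshape(n,n,2)
    im=cv2.remap(w["image"],uv[...,0],uv[...,1],cv2.INTER_LINEAR)
    hsv=cv2.cvtColor(im,cv2.COLOR_RGB2HSV);m=((hsv[...,1]<60)&(hsv[...,2]>lo)).astype(np.float32)
    t=int(ro/.0005)+6;yy,xx=np.mgrid[-t:t+1,-t:t+1]*.0005;r=np.hypot(xx,yy)
    T_=((r<ro)&(r>ri)).astype(np.float32)
    s=cv2.matchTemplate(m,T_,cv2.TM_CCOEFF_NORMED);_,v,_,(i,j)=cv2.minMaxLoc(s)
    return x+(i+t-n/2)*.0005,y+(j+t-n/2)*.0005,v
E
python3 - <<'E'
from h import *
w=dict(np.load("w3.npz"))
for u,v in((255,88),(235,181),(167,61),(145,163)):
    p=ray(w,u,v,.024);print(np.round(p,4),np.round(annulus(w,p[0],p[1],.024,.031,.022),4))
b=snapshot("top");
for p in((.524,.27),(.422,.263)):print("top",np.round(annulus(b,*p,.024,.031,.022),4))
E
```

```text
[0.5251 0.2729 0.024 ] [0.5246 0.2734 0.9562]
[0.4227 0.261  0.024 ] [0.4202 0.262  0.9382]
[0.5181 0.366  0.024 ] [0.5176 0.3675 0.9579]
[0.4075 0.3611 0.024 ] [0.4055 0.3641 0.948 ]
top [0.5245 0.2745 0.5613]
top [0.42   0.2625 0.6384]
```

{"fn": "jog_arm", "kwargs": {
  "commands": [
    [100,2.2,1.8,-2,0],
    [100,2.2,1.8,-2,0],
    [100,2.2,1.6,-2,0],
    [100,1,0.5,-3.5,0],
    [100,0,0,-4,0],
    [100,0,0,-4,0],
    [100,0,0,-2,0],
    [100,0,0,0,0]
  ]
}}

```text
t: 4.8
tcp_pos: [0.5423, 0.2548, 0.0739]
tool_rot: [0.986, 0.163, 0.008, 0.014]
force: [-0.2, -0.5, 0.3]
finger_gap: 0.998
```

{"fn": "jog_arm", "kwargs": {
  "commands": [
    [100,-0.9,0.9,0,0],
    [100,-0.8,0.8,0,0],
    [100,0,0,0,0]
  ]
}}

```text
t: 5.05
tcp_pos: [0.5261, 0.2674, 0.0746]
tool_rot: [0.987, 0.159, 0.007, 0.014]
force: [0.2, 0.2, -0.8]
finger_gap: 1.002
```

```bash
cat > loc.py <<'E'
from h import *
import sys
def axis(q): return R.from_quat(q).as_matrix()
def ring_look(x,y,z):
    st=manip.sense();w=snapshot("wrist");w["extrinsics"]=T(w,st)
    print("ring",np.round(annulus(w,x,y,z,.031,.022),4)); return w
def state():
    st=manip.sense();A=axis(st["tool_rot"]);print(round(st["t"],2),"tcp",st["tcp_pos"].round(4),"tilt",A[:2,2].round(3),"jaw deg",np.degrees(np.arctan2(A[1,1],A[0,1])).round(1),"F",st["force"].round(1),"gap",round(st["finger_gap"],3),"q",st["q"].round(2))
E
python3 - <<'E'
from loc import *
state()
E
```

```text
5.05 tcp [0.5261 0.2674 0.0746] tilt [ 0.019 -0.025] jaw deg -71.7 F [ 0.2  0.2 -0.8] gap 1.002 q [ 0.3   0.69  1.65 -0.04  0.79  1.58]
```

{"fn": "jog_arm", "kwargs": {
  "commands": [
    [100,-0.2,0.5,-1,0],
    [100,0,0.1,-2,0],
    [100,0,0,-1.5,0],
    [100,0,0,-1,0],
    [100,0,0,0,0]
  ]
}}

```text
t: 5.47
tcp_pos: [0.5285, 0.2779, 0.0261]
tool_rot: [0.987, 0.16, 0.017, 0.013]
force: [0.3, 0.2, 0.3]
finger_gap: 1.002
```

```bash
python3 - <<'E'
from loc import *
state();w=snapshot("wrist");save(w,"w4.png")
E
```

```text
5.47 tcp [0.5285 0.2779 0.0261] tilt [ 0.038 -0.019] jaw deg -71.6 F [0.3 0.2 0.3] gap 1.002 q [ 0.31  0.77  1.66 -0.05  0.68  1.6 ]
```

View pics/w4.png

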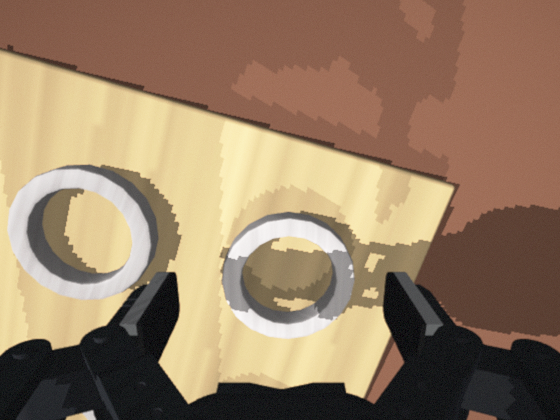

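```bash
python3 - <<'E'
from loc import *
st=manip.sense();w=snapshot("wrist");w["extrinsics"]=T(w,st)
for lo in(90,120):print(np.round(annulus(w,.525,.274,.024,.031,.022,lo=lo),4))
E
```

```text
[0.5255 0.274  0.8572]
[0.525  0.274  0.9062]
```

{"fn": "jog_arm", "kwargs": {
  "commands": [
    [100,-0.3,-0.4,-0.4,0],
    [100,0,0,-0.5,0],
    [100,0,0,-0.5,0],
    [100,0,0,0,0],
    [60,0,0,0,0],
    [60,0,0,0,0],
    [50,0,0,0,0],
    [50,0,0,0,0]
  ],
  "squeeze": 40
}}

```text
t: 6.23
tcp_pos: [0.5284, 0.2745, 0.0161]
tool_rot: [0.987, 0.16, 0.021, 0.012]
force: [0.8, -0.1, -0.6]
finger_gap: 0.679
```

{"fn": "jog_arm", "kwargs": {
  "commands": [
    [50,0,0,0,0],
    [50,0,0,0,0],
    [50,0,0,0,0]
  ]
}}

```text
t: 6.48
tcp_pos: [0.5286, 0.2746, 0.0162]
tool_rot: [0.987, 0.16, 0.022, 0.012]
force: [0.6, -0.6, 0.0]
finger_gap: 0.685
```

```bash
python3 - <<'E'
from loc import *
state()
E
```

```text
6.48 tcp [0.5286 0.2746 0.0162] tilt [ 0.046 -0.017] jaw deg -71.6 F [ 0.6 -0.6  0. ] gap 0.685 q [ 0.31  0.79  1.67 -0.05  0.64  1.6 ]
```

{"fn": "jog_arm", "kwargs": {
  "commands": [
    [50,0,0,1,0],
    [50,0,0,2,0],
    [50,0,0,3,0],
    [50,0,0,3,0],
    [50,0,0,2,0],
    [50,0,0,0,0]
  ]
}}

```text
t: 6.98
tcp_pos: [0.5261, 0.2736, 0.1305]
tool_rot: [0.987, 0.16, 0.018, 0.012]
force: [0.5, -0.6, -0.6]
finger_gap: 0.685
```

```bash
python3 - <<'E'
from loc import *
state();st=manip.sense();w=snapshot("wrist");w["extrinsics"]=T(w,st);p=st["tcp_pos"]
for dz in(0.008,.004):print(dz,np.round(annulus(w,p[0]-.003,p[1],p[2]+dz,.031,.022,lo=100),4))
save(w,"w5.png")
E
```

```text
6.98 tcp [0.5261 0.2736 0.1305] tilt [ 0.04  -0.019] jaw deg -71.6 F [ 0.5 -0.6 -0.6] gap 0.685 q [ 0.31  0.61  1.63 -0.04  0.88  1.58]
0.008 [0.5226 0.2731 0.7817]
0.004 [0.5211 0.2726 0.7504]
```

View pics/w5.png

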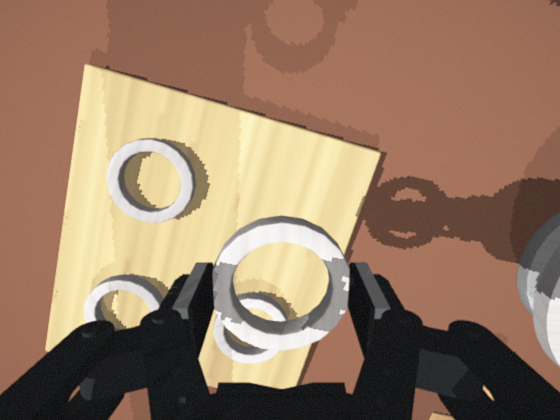

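{"fn": "jog_arm", "kwargs": {
  "commands": [
    [50,0.4,-3.4,0,0],
    [50,0.4,-3.4,0,0],
    [50,0.4,-3.4,0,0],
    [50,0.4,-3.4,0,0],
    [50,0.4,-3.4,0,0],
    [50,0.4,-3.4,0,0],
    [50,0.4,-3.4,0,0],
    [50,0.2,-2,0,0]
  ]
}}

```text
t: 7.7
tcp_pos: [0.5495, 0.0112, 0.1228]
tool_rot: [0.986, 0.166, 0.013, 0.01]
force: [0.5, 0.2, -1.5]
finger_gap: 0.682
```

{"fn": "jog_arm", "kwargs": {
  "commands": [
    [50,0,0,0,0]
  ]
}}

```text
t: 7.78
tcp_pos: [0.5496, 0.0073, 0.1216]
tool_rot: [0.986, 0.164, 0.013, 0.011]
force: [0.1, 0.2, -0.4]
finger_gap: 0.682
```

```bash
cat >> loc.py <<'E'
def held(dz=.0078,name=None):
    st=manip.sense();w=snapshot("wrist");w["extrinsics"]=T(w,st);p=st["tcp_pos"];state()
    a=annulus(w,p[0]-.003,p[1],p[2]+dz,.031,.022,lo=100);print("held ring",np.round(a,4))
    if name: save(w,name)
    return w
E
python3 - <<'E'
from loc import *
held()
E
```

```text
7.83 tcp [0.5489 0.0088 0.1214] tilt [ 0.028 -0.016] jaw deg -71.1 F [ 0.8  0.3 -0.1] gap 0.683 q [-0.18  0.57  1.74 -0.01  0.79  1.07]
held ring [0.5461 0.0068 0.3572]
```

{"fn": "jog_arm", "kwargs": {
  "commands": [
    [50,0.6,-0.8,0,0],
    [50,0.3,-0.3,-1,0],
    [50,0,0,-1,0],
    [50,0,0,-0.5,0],
    [50,0,0,0,0]
  ]
}}

```text
t: 8.25
tcp_pos: [0.5566, 0.001, 0.0916]
tool_rot: [0.986, 0.166, 0.01, 0.008]
force: [-0.7, -0.2, -1.0]
finger_gap: 0.684
```

```bash
python3 - <<'E'
from loc import *
held(name="w6.png")
E
```

```text
8.3 tcp [0.5564 0.0012 0.0918] tilt [ 0.022 -0.013] jaw deg -70.9 F [-0.1 -0.6 -0.9] gap 0.684 q [-0.19  0.63  1.74 -0.01  0.75  1.05]
held ring [0.5526 0.     0.3586]
```

View pics/w6.png

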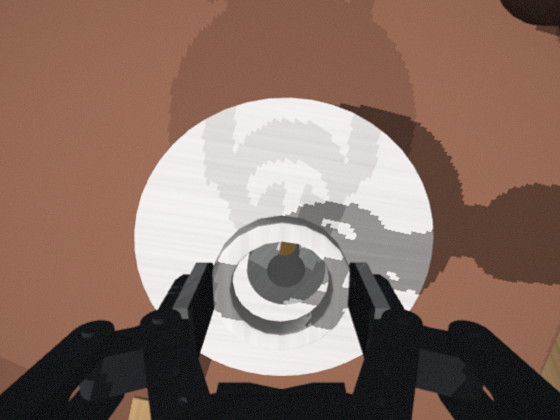

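The ring is directly above the hub and needs about 3 mm more in -y. After that I'll lower it.

{"fn": "jog_arm", "kwargs": {
  "commands": [
    [50,0.1,-0.3,0,0],
    [50,0,0,0,0],
    [50,0,0,-0.8,0],
    [50,0,0,-0.6,0],
    [50,0,0,0,0]
  ]
}}

```text
t: 8.72
tcp_pos: [0.5586, -0.0003, 0.0773]
tool_rot: [0.986, 0.167, 0.011, 0.009]
force: [0.2, -0.3, -1.2]
finger_gap: 0.683
```

{"fn": "jog_arm", "kwargs": {
  "commands": [
    [50,0,0,-0.6,0],
    [50,0,0,-0.5,0],
    [50,0,0,-0.2,0]
  ]
}}

```text
t: 8.97
tcp_pos: [0.5586, -0.0004, 0.0638]
tool_rot: [0.986, 0.167, 0.012, 0.009]
force: [-4.4, 1.2, 22.8]
finger_gap: 0.683
```

```bash
python3 - <<'E'
from loc import *
state()
E
```

```text
8.97 tcp [ 5.586e-01 -4.000e-04  6.380e-02] tilt [ 0.026 -0.014] jaw deg -70.7 F [-4.4  1.2 22.8] gap 0.683 q [-0.2   0.68  1.75 -0.01  0.68  1.05]
```

{"fn": "jog_arm", "kwargs": {
  "commands": [
    [50,0,0,0.1,0],
    [90,0,0,0,0],
    [100,0,0,0,0],
    [100,0,0,0,0],
    [100,0,0,1,0],
    [100,0,0,2,0],
    [100,0,0,3,0],
    [100,0,0,1,0]
  ]
}}

```text
t: 9.63
tcp_pos: [0.555, 0.0001, 0.1343]
tool_rot: [0.986, 0.167, 0.007, 0.007]
force: [-0.1, -0.2, 1.3]
finger_gap: 0.999
```

```bash
python3 - <<'E'
from loc import *
state();st=manip.sense();w=snapshot("wrist");save(w,"w7.png")
E
```

```text
9.63 tcp [5.550e-01 1.000e-04 1.343e-01] tilt [ 0.015 -0.012] jaw deg -70.8 F [-0.1 -0.2  1.3] gap 0.999 q [-0.2   0.56  1.71 -0.01  0.85  1.05]
```

View pics/w7.png

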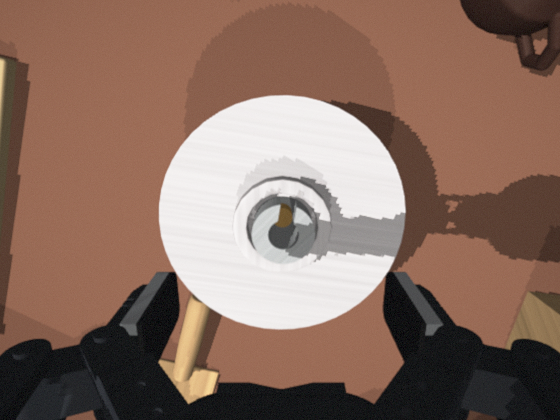

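Ring 1 lies flat around the hub, at about (283,230). On to the second ring at (0.420,0.262).

{"fn": "jog_arm", "kwargs": {
  "commands": [
    [100,-1.6,3.3,0,0],
    [100,-1.6,3.3,0,0],
    [100,-1.6,3.3,0,0],
    [100,-1.6,3.3,0,0],
    [100,-1.6,3.3,0,0],
    [100,-1.6,3.3,0,0],
    [100,-1.6,3,0,0],
    [100,-1.5,2,0,0]
  ]
}}

```text
t: 10.35
tcp_pos: [0.4298, 0.2503, 0.1391]
tool_rot: [0.987, 0.16, 0.015, 0.01]
force: [-0.2, -0.6, 0.1]
finger_gap: 1.001
```

{"fn": "jog_arm", "kwargs": {
  "commands": [
    [100,0,0,0,0]
  ]
}}

```text
t: 10.43
tcp_pos: [0.4257, 0.253, 0.1389]
tool_rot: [0.987, 0.162, 0.013, 0.01]
force: [-0.7, -0.6, -0.3]
finger_gap: 1.002
```

```bash
cat >> loc.py <<'E'
def onboard(x,y,lo=110):
    st=manip.sense();w=snapshot("wrist");w["extrinsics"]=T(w,st);state()
    a=annulus(w,x,y,.024,.031,.022,lo=lo);print("ring",np.round(a,4),"need",(np.array(a[:2])-st["tcp_pos"][:2]).round(4))
E
python3 - <<'E'
from loc import *
onboard(.420,.262)
E
```

```text
10.48 tcp [0.4272 0.2521 0.139 ] tilt [ 0.031 -0.015] jaw deg -71.3 F [ 0.  -0.7 -0.2] gap 1.0 q [ 0.32  0.49  1.85 -0.03  0.77  1.59]
ring [0.421  0.262  0.9187] need [-0.0047  0.009 ]
```

{"fn": "jog_arm", "kwargs": {
  "commands": [
    [100,-0.6,0.9,-2,0],
    [100,0,0,-3,0],
    [100,0,0,-3,0],
    [100,0,0,-1.5,0],
    [100,0,0,0,0]
  ]
}}

```text
t: 10.9
tcp_pos: [0.4272, 0.2607, 0.0434]
tool_rot: [0.986, 0.162, 0.021, 0.009]
force: [-0.1, -0.2, -0.2]
finger_gap: 0.997
```

```bash
python3 - <<'E'
from loc import *
onboard(.421,.262)
E
```

```text
10.95 tcp [0.4275 0.2607 0.0444] tilt [ 0.044 -0.011] jaw deg -71.3 F [ 0.4  0.7 -0.6] gap 1.005 q [ 0.34  0.67  1.91 -0.05  0.52  1.63]
ring [0.4205 0.262  0.9184] need [-0.0067  0.0013]
```

{"fn": "jog_arm", "kwargs": {
  "commands": [
    [100,-0.7,0.1,-0.6,0],
    [100,-0.1,0,-1,0],
    [100,0,0,-0.9,0],
    [100,0,0,-0.2,0],
    [60,0,0,0,0],
    [50,0,0,0,0],
    [50,0,0,0,0],
    [50,0,0,0,0]
  ]
}}

```text
t: 11.62
tcp_pos: [0.4242, 0.2632, 0.0227]
tool_rot: [0.987, 0.158, 0.028, 0.007]
force: [-2.0, 1.3, 3.4]
finger_gap: 0.504
```

{"fn": "jog_arm", "kwargs": {
  "commands": [
    [50,0,0,0,0],
    [50,0,0,0,0]
  ]
}}

```text
t: 11.78
tcp_pos: [0.4251, 0.2643, 0.0248]
tool_rot: [0.987, 0.159, 0.03, 0.006]
force: [-0.0, -0.4, 0.9]
finger_gap: 0.5
```

```bash
python3 - <<'E'
from loc import *
held()
E
```

```text
11.83 tcp [0.4252 0.2642 0.0247] tilt [ 0.061 -0.002] jaw deg -71.8 F [-0.3 -0.7  0.3] gap 0.5 q [ 0.35  0.71  1.93 -0.05  0.45  1.65]
held ring [0.4281 0.2573 0.648 ]
```

{"fn": "jog_arm", "kwargs": {
  "commands": [
    [50,0,0,1.5,0],
    [100,0,0,1,0],
    [100,0,0,0,0],
    [100,0,0,0,0]
  ]
}}

```text
t: 12.17
tcp_pos: [0.4252, 0.2636, 0.0505]
tool_rot: [0.987, 0.159, 0.03, 0.006]
force: [0.5, -0.5, 0.4]
finger_gap: 0.903
```

```bash
python3 - <<'E'
from loc import *
onboard(.421,.262)
E
```

```text
12.22 tcp [0.4252 0.2637 0.0505] tilt [ 0.061 -0.003] jaw deg -71.8 F [0.1 0.3 0.6] gap 0.981 q [ 0.35  0.66  1.92 -0.05  0.51  1.64]
ring [0.4235 0.257  0.9287] need [-0.0017 -0.0066]
```

{"fn": "jog_arm", "kwargs": {
  "commands": [
    [100,0,-0.7,-0.6,0],
    [100,-0.2,0,-1,0],
    [100,0,0,-1,0],
    [100,0,0,-0.8,0],
    [100,0,0,0,0]
  ]
}}

```text
t: 12.63
tcp_pos: [0.4226, 0.2544, 0.0126]
tool_rot: [0.987, 0.159, 0.029, 0.007]
force: [0.0, 0.0, 0.3]
finger_gap: 1.002
```

```bash
python3 - <<'E'
from loc import *
onboard(.4235,.257)
E
```

```text
12.68 tcp [0.4227 0.2544 0.0131] tilt [ 0.059 -0.004] jaw deg -71.8 F [-0.5 -0.2  0.7] gap 1.001 q [ 0.33  0.73  1.95 -0.06  0.41  1.63]
ring [0.423  0.257  0.8839] need [0.0004 0.0026]
```

Low enough and no contact, so I'll close.

{"fn": "jog_arm", "kwargs": {
  "commands": [
    [60,0.1,0.2,0.2,0],
    [50,0,0,0,0],
    [50,0,0,0,0],
    [50,0,0,0,0],
    [50,0,0,0,0],
    [50,0,0,0,0],
    [50,0,0,0,0]
  ]
}}

```text
t: 13.27
tcp_pos: [0.4244, 0.2567, 0.0163]
tool_rot: [0.987, 0.159, 0.03, 0.007]
force: [0.8, 0.4, -1.2]
finger_gap: 0.688
```

```bash
python3 - <<'E'
from loc import *
held()
E
```

```text
13.32 tcp [0.4244 0.2567 0.0163] tilt [ 0.061 -0.004] jaw deg -71.7 F [ 0.4 -0.5 -1.3] gap 0.686 q [ 0.33  0.73  1.94 -0.06  0.42  1.64]
held ring [0.4239 0.2572 0.9318]
```

{"fn": "jog_arm", "kwargs": {
  "commands": [
    [50,0,0,2,0],
    [50,0,0,4,0],
    [50,0,0,4,0],
    [50,1.6,-2.8,2,0],
    [50,1.7,-3.3,0,0],
    [50,1.7,-3.3,0,0],
    [50,1.7,-3.3,0,0],
    [50,1.7,-3.3,0,0]
  ]
}}

```text
t: 13.98
tcp_pos: [0.5053, 0.0964, 0.1422]
tool_rot: [0.986, 0.166, 0.029, 0.007]
force: [1.2, -0.3, -0.8]
finger_gap: 0.686
```

{"fn": "jog_arm", "kwargs": {
  "commands": [
    [50,1.7,-3.3,0,0],
    [50,1.7,-3.3,0,0],
    [50,0.6,-1.5,0,0],
    [50,0,0,0,0]
  ]
}}

```text
t: 14.32
tcp_pos: [0.5512, 0.0042, 0.1434]
tool_rot: [0.986, 0.163, 0.032, 0.009]
force: [-0.6, 0.4, -0.2]
finger_gap: 0.688
```

```bash
python3 - <<'E'
from loc import *
held()
E
```

```text
14.37 tcp [0.5506 0.0053 0.1433] tilt [ 0.066 -0.007] jaw deg -71.2 F [ 0.3 -0.3 -0.7] gap 0.686 q [-0.2   0.53  1.75  0.01  0.79  1.04]
held ring [0.5507 0.0047 0.3549]
```

{"fn": "jog_arm", "kwargs": {
  "commands": [
    [50,0.4,-0.8,-1,0],
    [50,0,0,-1.5,0],
    [50,0,0,-1.5,0],
    [50,0,0,-0.5,0],
    [50,0,0,0,0]
  ]
}}

```text
t: 14.78
tcp_pos: [0.5513, 0.001, 0.0948]
tool_rot: [0.986, 0.166, 0.03, 0.008]
force: [0.0, -0.8, -0.6]
finger_gap: 0.686
```

```bash
python3 - <<'E'
from loc import *
w=held();save(w,"w8.png",(180,160,380,310),4)
E
```

```text
14.83 tcp [0.5511 0.0012 0.0951] tilt [ 0.062 -0.005] jaw deg -71.0 F [ 0.8  0.6 -1.2] gap 0.687 q [-0.2   0.61  1.78  0.01  0.69  1.02]
held ring [0.5503 0.0015 0.3679]
```

View pics/w8.png

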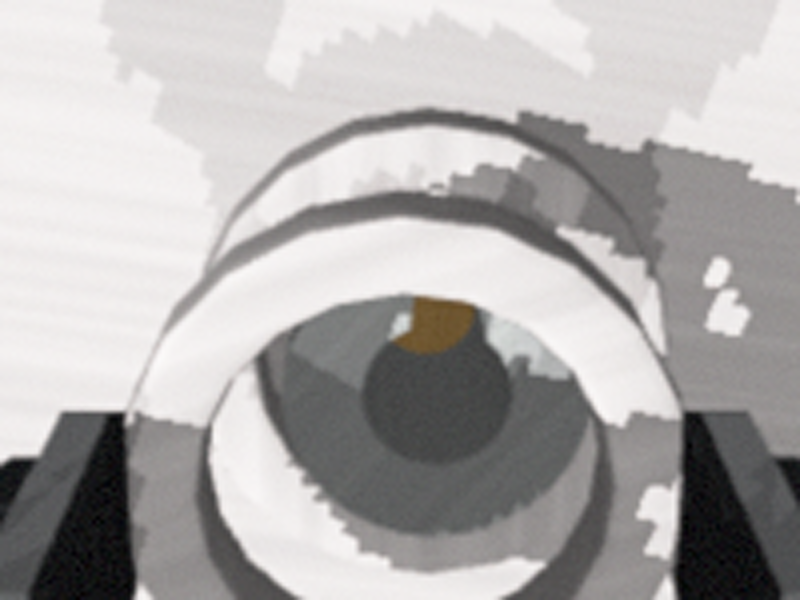

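The held ring is centred near crop (406,430) and the hub bore is at (437,390), so it still needs a few mm in -y.

{"fn": "jog_arm", "kwargs": {
  "commands": [
    [50,0.3,-0.4,0,0],
    [50,0,0,0,0]
  ]
}}

```text
t: 15.0
tcp_pos: [0.5541, -0.0017, 0.0954]
tool_rot: [0.985, 0.167, 0.03, 0.007]
force: [0.7, -0.1, -0.5]
finger_gap: 0.683
```

```bash
python3 - <<'E'
from loc import *
w=held()
im=cv2.imread("pics/w8.png")
# hub bore from w8 pose (tcp .5511,.0012,.0951)
st=dict(tcp_pos=[.5511,.0012,.0951],tool_rot=[.986,.166,.030,.008])
print(ray({k:w[k] for k in("hand_eye","intrinsics")},180+437/4,160+390/4,.08,st))
E
```

```text
15.05 tcp [ 0.5536 -0.0014  0.0955] tilt [ 0.061 -0.004] jaw deg -70.8 F [-0.8  1.1 -0.9] gap 0.685 q [-0.21  0.61  1.77  0.01  0.69  1.02]
held ring [ 0.5531 -0.0012  0.3765]
[ 0.5538973 -0.0020728  0.08     ]
```

{"fn": "jog_arm", "kwargs": {
  "commands": [
    [50,0.1,-0.1,-0.5,0],
    [50,0,0,-0.6,0],
    [50,0,0,-0.6,0],
    [50,0,0,-0.2,0]
  ]
}}

```text
t: 15.38
tcp_pos: [0.5565, -0.0026, 0.0773]
tool_rot: [0.985, 0.167, 0.032, 0.008]
force: [-0.7, 0.3, 0.2]
finger_gap: 0.691
```

{"fn": "jog_arm", "kwargs": {
  "commands": [
    [50,-0.1,0,-0.1,0],
    [50,0,0,-0.1,0],
    [50,0,0,0,0]
  ]
}}

```text
t: 15.63
tcp_pos: [0.555, -0.0027, 0.0751]
tool_rot: [0.985, 0.167, 0.032, 0.008]
force: [1.0, 0.3, 1.4]
finger_gap: 0.688
```

{"fn": "jog_arm", "kwargs": {
  "commands": [
    [50,0,0,-0.1,0],
    [90,0,0,0,0],
    [100,0,0,0,0],
    [100,0,0,0,0],
    [100,0,0,1,0],
    [100,0,0,3,0],
    [100,0,0,3,0],
    [100,0,0,1,0]
  ]
}}

```text
t: 16.3
tcp_pos: [0.5522, -0.0023, 0.1552]
tool_rot: [0.986, 0.167, 0.028, 0.006]
force: [1.3, 1.5, -0.5]
finger_gap: 0.997
```

```bash
python3 - <<'E'
from loc import *
state();st=manip.sense();w=snapshot("wrist");w["extrinsics"]=T(w,st)
print("ring z .084",np.round(annulus(w,.5535,-.002,.084,.031,.022,lo=190),4))
c=proj(w,[.554,-.002,.08]).astype(int);save(w,"w9.png",(c[0]-100,c[1]-75,c[0]+100,c[1]+75),4)
E
```

```text
16.3 tcp [ 0.5522 -0.0023  0.1552] tilt [ 0.057 -0.003] jaw deg -70.8 F [ 1.3  1.5 -0.5] gap 0.997 q [-0.21  0.52  1.73  0.01  0.84  1.02]
ring z .084 [ 0.554  -0.0015  0.2635]
```

View pics/w9.png

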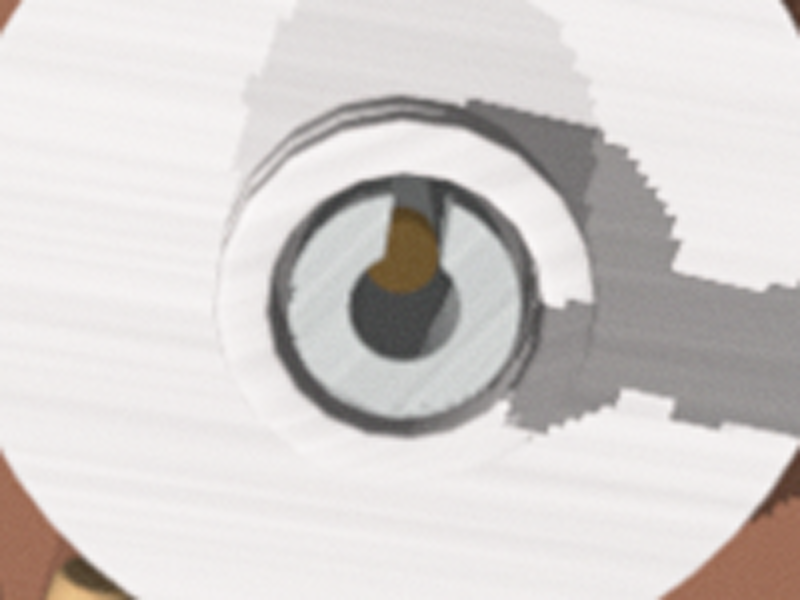

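{"fn": "jog_arm", "kwargs": {
  "commands": [
    [100,-1,-3.6,0.8,0],
    [100,-1,-3.6,0.8,0],
    [100,-1,-3.6,0.8,0],
    [100,-1,-3.6,0.8,0],
    [100,-1,-3.6,0.8,0],
    [100,-1,-3.6,0.8,0],
    [100,-1,-3.6,0.8,0],
    [100,-1,-3.6,0,0]
  ]
}}

```text
t: 17.02
tcp_pos: [0.4691, -0.2924, 0.2162]
tool_rot: [0.984, 0.175, 0.03, 0.006]
force: [1.5, 0.9, -0.2]
finger_gap: 1.0
```

{"fn": "jog_arm", "kwargs": {
  "commands": [
    [100,0,0,0,0]
  ]
}}

```text
t: 17.1
tcp_pos: [0.4682, -0.2997, 0.2167]
tool_rot: [0.985, 0.172, 0.031, 0.009]
force: [0.2, 0.2, 0.4]
finger_gap: 1.001
```

```bash
python3 - <<'E'
from loc import *
state();st=manip.sense();w=snapshot("wrist");w["extrinsics"]=T(w,st);np.savez("w10.npz",image=w["image"],intrinsics=w["intrinsics"],extrinsics=w["extrinsics"])
for n in("chuck","chuck_grip"):
  for r in models.pinpoint(w,n): print(n,round(r["score"],2),np.round(r["centre"],4),np.round(proj(w,r["centre"])))
c=proj(w,[.511,-.291,.09]).astype(int);x0=max(c[0]-100,0);y0=max(c[1]-75,0);print(x0,y0);save(w,"w10.png",(x0,y0,x0+200,y0+150),4)
E
```

```text
17.1 tcp [ 0.4682 -0.2997  0.2167] tilt [ 0.064 -0.008] jaw deg -70.2 F [0.2 0.2 0.4] gap 1.001 q [-0.79  0.43  1.67  0.05  0.99  0.41]
chuck 0.96 [ 0.5023 -0.4354  0.0291] [417. 204.]
chuck 0.94 [ 0.38   -0.329   0.0336] [274. 282.]
chuck 0.71 [ 0.5122 -0.2936  0.0596] [287. 148.]
chuck_grip 0.96 [ 0.5248 -0.4603  0.021 ] [446. 190.]
chuck_grip 0.88 [ 0.5141 -0.2915  0.0869] [287. 148.]
chuck_grip 0.66 [ 0.3729 -0.2967  0.0202] [243. 273.]
185 76
```

View pics/w10.png

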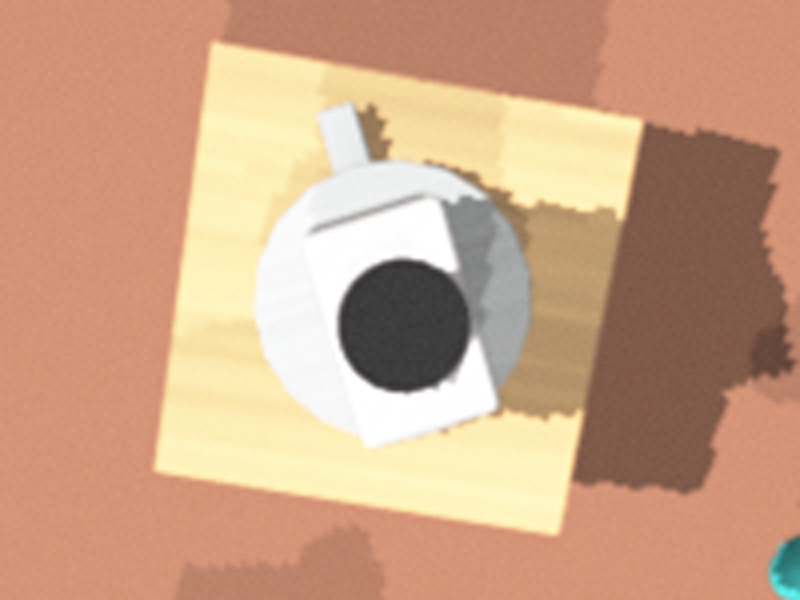

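Steel-white chuck with a black top disc at crop (404,324), held in the wooden stand; this is the right one. The lug is at crop (336,110), and the block's top corners are at (307,235), (432,197), (497,408) and (372,447).

```bash
python3 - <<'E'
from h import *
w=dict(np.load("w10.npz"));f=lambda u,v,z:ray(w,185+u/4,76+v/4,z)
print("disc",f(404,324,.115));C=[f(*p,.112) for p in((307,235),(432,197),(497,408),(372,447))];m=np.mean(C,0);print("blk",m)
d=(C[0]+C[1])/2-(C[2]+C[3])/2;a=lambda d:np.degrees(np.arctan2(d[1],d[0]));print(a(d),np.linalg.norm(d),a(C[0]-C[3]),a(C[1]-C[2]))
print("lug",a(f(336,110,.068)-m),"flange",f(393,298,.068))
E
```

```text
disc [ 0.50959192 -0.2912013   0.115     ]
blk [ 0.50928665 -0.2911599   0.112     ]
37.06717090663535 0.03921494680974744 36.39133716399595 37.748639963354485
lug 36.73241221618502 flange [ 0.50995906 -0.29074769  0.068     ]
```

{"fn": "jog_arm", "kwargs": {
  "commands": [
    [100,1.5,0.3,-1,0.1],
    [100,1.5,0.3,-1.5,0.1],
    [100,1.2,0.3,-1.5,0.1],
    [100,0,0,-1.5,0],
    [100,0,0,-1.5,0],
    [100,0,0,0,0]
  ]
}}

```text
t: 17.75
tcp_pos: [0.5127, -0.2695, 0.1419]
tool_rot: [0.943, 0.332, 0.03, -0.003]
force: [-0.4, 0.1, -0.2]
finger_gap: 1.0
```

```bash
python3 - <<'E'
from loc import *
state()
E
```

```text
17.75 tcp [ 0.5127 -0.2695  0.1419] tilt [0.054 0.026] jaw deg -51.2 F [-0.4  0.1 -0.2] gap 1.0 q [-0.71  0.57  1.66  0.07  0.89  0.14]
```

{"fn": "jog_arm", "kwargs": {
  "commands": [
    [100,-0.1,-1.2,0,-0.03],
    [100,-0.1,-0.9,0,0],
    [100,0,0,0,0]
  ]
}}

```text
t: 18.0
tcp_pos: [0.5111, -0.2871, 0.1418]
tool_rot: [0.947, 0.319, 0.029, -0.004]
force: [0.4, 0.1, -0.2]
finger_gap: 0.998
```

```bash
cat >> loc.py <<'E'
def dark():
    "black disc on the chuck's top, z=.115 (in the stand)"
    st=manip.sense();w=snapshot("wrist");w["extrinsics"]=T(w,st);state()
    p=proj(w,[.5095,-.291,.115]);print("expected px",p.round(1))
    m=(cv2.cvtColor(w["image"],cv2.COLOR_RGB2HSV)[...,2]<70).astype(np.uint8)
    n,l,s,c=cv2.connectedComponentsWithStats(m)
    for i in range(1,n):
        if 300<s[i,4]<15000 and np.linalg.norm(c[i]-p)<80: print(s[i],c[i].round(1),ray(w,*c[i],.115).round(4))
E
python3 - <<'E'
from loc import *
dark()
E
```

```text
18.05 tcp [ 0.5111 -0.2867  0.1419] tilt [0.052 0.027] jaw deg -52.8 F [-0.   0.4 -0.2] gap 1.0 q [-0.73  0.58  1.64  0.07  0.9   0.15]
expected px [285.7 258.7]
[ 265  238   43   42 1419] [285.7 258.5] [ 0.5096 -0.2909  0.115 ]
```

{"fn": "jog_arm", "kwargs": {
  "commands": [
    [100,-0.1,-0.4,-1,0],
    [100,0,0,-2,0],
    [100,0,0,-2,0],
    [100,0,0,-1,0],
    [100,0,0,0,0]
  ]
}}

```text
t: 18.47
tcp_pos: [0.5115, -0.295, 0.0832]
tool_rot: [0.948, 0.318, 0.032, 0.0]
force: [-0.7, -0.3, -0.4]
finger_gap: 1.0
```

```bash
python3 - <<'E'
from loc import *
dark()
E
```

```text
18.52 tcp [ 0.5118 -0.2953  0.0839] tilt [0.061 0.019] jaw deg -52.9 F [ 0.1 -0.5 -0.9] gap 1.0 q [-0.74  0.67  1.67  0.08  0.77  0.13]
expected px [272.4 309. ]
[ 241  278   64   61 3093] [272.5 308.3] [ 0.5097 -0.2909  0.115 ]
```

{"fn": "jog_arm", "kwargs": {
  "commands": [
    [100,-0.1,0.5,-0.4,0],
    [100,0,0,-0.5,0],
    [100,0,0,-0.2,0],
    [100,0,0,0,0]
  ]
}}

```text
t: 18.85
tcp_pos: [0.5117, -0.291, 0.0743]
tool_rot: [0.948, 0.318, 0.033, 0.002]
force: [-0.6, -0.9, -0.2]
finger_gap: 0.997
```

```bash
python3 - <<'E'
from loc import *
dark()
E
```

```text
18.9 tcp [ 0.5119 -0.2911  0.0744] tilt [0.064 0.016] jaw deg -53.0 F [-0.4  0.3 -0.1] gap 1.0 q [-0.74  0.68  1.68  0.08  0.74  0.13]
expected px [282.1 329.3]
[ 248  296   69   65 3509] [282.1 328.4] [ 0.5098 -0.2908  0.115 ]
```

{"fn": "jog_arm", "kwargs": {
  "commands": [
    [50,0,0,0,0],
    [20,0,0,0,0],
    [5,0,0,0,0],
    [5,0,0,0,0],
    [5,0,0,0,0],
    [5,0,0,0,0],
    [5,0,0,0,0],
    [5,0,0,0,0]
  ],
  "squeeze": 90
}}

```text
t: 19.57
tcp_pos: [0.5127, -0.2915, 0.0766]
tool_rot: [0.947, 0.318, 0.034, 0.004]
force: [-0.0, -0.3, 0.7]
finger_gap: 0.295
```

{"fn": "jog_arm", "kwargs": {
  "commands": [
    [5,0,0,0,0],
    [5,0,0,0,0],
    [5,0,0,0,0]
  ]
}}

```text
t: 19.82
tcp_pos: [0.5128, -0.2915, 0.0766]
tool_rot: [0.947, 0.318, 0.034, 0.004]
force: [-0.3, 0.5, 1.1]
finger_gap: 0.294
```

```bash
python3 - <<'E'
from loc import *
dark()
E
```

```text
19.87 tcp [ 0.5128 -0.2915  0.0765] tilt [0.066 0.015] jaw deg -52.9 F [-0.8 -0.3 -0.8] gap 0.293 q [-0.73  0.68  1.68  0.08  0.74  0.13]
expected px [279.1 326.7]
```

{"fn": "jog_arm", "kwargs": {
  "commands": [
    [5,0,0,1,0],
    [5,0,0,2,0],
    [5,0,0,3,0],
    [5,0,0,3,0],
    [5,0,0,2,0],
    [5,0,0,0,0]
  ]
}}

```text
t: 20.37
tcp_pos: [0.508, -0.2878, 0.1871]
tool_rot: [0.948, 0.318, 0.03, -0.003]
force: [1.5, -1.0, -2.8]
finger_gap: 0.294
```

{"fn": "jog_arm", "kwargs": {
  "commands": [
    [5,0.5,3.3,0,-0.058],
    [5,0.5,3.3,0,-0.058],
    [5,0.5,3.3,0,-0.058],
    [5,0.5,3.3,0,-0.058],
    [5,0.5,3.3,0,-0.058],
    [5,0.5,3.3,0,-0.058],
    [5,0.5,3.3,0,-0.058],
    [5,0.5,3.3,0,-0.058]
  ]
}}

```text
t: 21.03
tcp_pos: [0.5435, -0.0219, 0.1812]
tool_rot: [0.997, 0.074, 0.025, 0.007]
force: [1.8, -0.4, -3.7]
finger_gap: 0.292
```

{"fn": "jog_arm", "kwargs": {
  "commands": [
    [5,0,0,0,0]
  ]
}}

```text
t: 21.12
tcp_pos: [0.5419, -0.0157, 0.1797]
tool_rot: [0.997, 0.075, 0.023, 0.005]
force: [-0.8, -0.3, -3.5]
finger_gap: 0.288
```

```bash
python3 - <<'E'
from loc import *
state();st=manip.sense();w=snapshot("wrist");w["extrinsics"]=T(w,st);save(w,"w11.png")
for n in("chuck","chuck_grip","chuck_tip","hub_top"):
  for r in models.pinpoint(w,n)[:2]: print(n,round(r["score"],2),np.round(r["centre"],4))
E
```

```text
21.12 tcp [ 0.5419 -0.0157  0.1797] tilt [ 0.047 -0.006] jaw deg -81.4 F [-0.8 -0.3 -3.5] gap 0.288 q [-0.24  0.47  1.73  0.01  0.9   1.18]
chuck 0.95 [ 0.5408 -0.0157  0.1654]
chuck 0.71 [ 0.38   -0.3272  0.0287]
chuck_grip 0.92 [ 0.5413 -0.0154  0.1908]
chuck_grip 0.6 [ 0.3718 -0.2998  0.0208]
hub_top 0.89 [ 0.5519 -0.0009  0.0792]
hub_top 0.33 [ 0.5534 -0.0032  0.0577]
```

{"fn": "jog_arm", "kwargs": {
  "commands": [
    [5,0.7,0.7,0,0.03],
    [5,0.6,0.6,-0.5,0],
    [5,0,0,-0.8,0],
    [5,0,0,-0.8,0],
    [5,0,0,0,0]
  ]
}}

```text
t: 21.78
tcp_pos: [0.5587, -0.014, 0.1576]
tool_rot: [0.996, 0.086, 0.026, 0.007]
force: [-1.2, 1.5, -3.3]
finger_gap: 0.295
```

```bash
cat >> loc.py <<'E'
HUB=np.array([.5538,-.0024])
def pose():
    state();st=manip.sense();A=axis(st["tool_rot"]);p=st["tcp_pos"];t=A[:2,2];x=A[:2,0]
    g=p[:2]-.0135*t+.0004*x
    jt=t@A[:2,1];xt=t@x
    lean=(xt-.0616)*x+(jt-.02)*A[:2,1]   # downward lean of the chuck axis
    print("key",round(np.degrees(np.arctan2(A[1,1],A[0,1]))+90,1),"grip",g.round(4),"origin",(g+.03*lean).round(4),"tip",(g+.079*lean).round(4),"z0",round(p[2]-.0165,4),"lean",lean.round(3),"tip->hub",(HUB-g-.079*lean).round(4),"grip->hub",(HUB-g).round(4))
E
python3 - <<'E'
from loc import *
pose();w=snapshot("wrist")
for n in("chuck","chuck_grip","hub_top"):
  for r in models.pinpoint(w,n)[:1]: print(n,round(r["score"],2),np.round(r["centre"],4))
E
```

```text
21.78 tcp [ 0.5587 -0.014   0.1576] tilt [ 0.052 -0.01 ] jaw deg -80.1 F [-1.2  1.5 -3.3] gap 0.295 q [-0.23  0.52  1.71  0.    0.86  1.17]
key 9.9 grip [ 0.5584 -0.0138] origin [ 0.5581 -0.0138] tip [ 0.5575 -0.0138] z0 0.1411 lean [-0.012 -0.   ] tip->hub [-0.0037  0.0114] grip->hub [-0.0046  0.0114]
chuck 0.81 [ 0.5575 -0.0166  0.1416]
chuck_grip 0.73 [ 0.5585 -0.0137  0.1658]
hub_top 0.92 [ 5.519e-01 -3.000e-04  8.210e-02]
```

{"fn": "jog_arm", "kwargs": {
  "commands": [
    [5,-0.2,0.6,0,0],
    [5,-0.2,0.5,0,0],
    [5,0,0,0,0]
  ]
}}

```text
t: 22.23
tcp_pos: [0.5554, -0.0024, 0.1602]
tool_rot: [0.996, 0.086, 0.028, 0.007]
force: [0.0, 0.2, -4.5]
finger_gap: 0.295
```

```bash
python3 - <<'E'
from loc import *
pose();w=snapshot("side")
save(w,"s2.png")
for n in("chuck","chuck_tip","hub_top"):
  for r in models.pinpoint(w,n)[:2]: print(n,round(r["score"],2),np.round(r["centre"],4))
E
```

```text
22.23 tcp [ 0.5554 -0.0024  0.1602] tilt [ 0.056 -0.01 ] jaw deg -80.2 F [ 0.   0.2 -4.5] gap 0.295 q [-0.21  0.51  1.72  0.    0.85  1.19]
key 9.8 grip [ 0.555  -0.0021] origin [ 0.5548 -0.0022] tip [ 0.5544 -0.0022] z0 0.1437 lean [-0.008 -0.001] tip->hub [-0.0006 -0.0002] grip->hub [-0.0012 -0.0003]
chuck 0.81 [0.5522 0.0008 0.1419]
chuck 0.73 [ 0.5049 -0.4389  0.0324]
chuck_tip 0.89 [ 0.3779 -0.3714  0.0435]
chuck_tip 0.73 [ 0.5514 -0.0016  0.0924]
hub_top 0.92 [ 0.553  -0.0026  0.0795]
```

{"fn": "jog_arm", "kwargs": {
  "commands": [
    [5,-0.1,0,-0.5,0],
    [5,0,0,-0.5,0],
    [5,0,0,-0.3,0],
    [5,0,0,0,0]
  ]
}}

```text
t: 22.77
tcp_pos: [0.5556, -0.0037, 0.1463]
tool_rot: [0.996, 0.085, 0.029, 0.008]
force: [0.1, 0.7, -3.6]
finger_gap: 0.292
```

```bash
python3 - <<'E'
from loc import *
pose()
E
```

```text
22.77 tcp [ 0.5556 -0.0037  0.1463] tilt [ 0.058 -0.011] jaw deg -80.2 F [ 0.1  0.7 -3.6] gap 0.292 q [-0.21  0.53  1.73  0.    0.82  1.19]
key 9.8 grip [ 0.5552 -0.0035] origin [ 0.555  -0.0036] tip [ 0.5547 -0.0037] z0 0.1298 lean [-0.006 -0.002] tip->hub [-0.0009  0.0013] grip->hub [-0.0014  0.0011]
```

{"fn": "jog_arm", "kwargs": {
  "commands": [
    [5,-0.1,0.12,0,0],
    [5,0,0,-0.4,0],
    [5,0,0,-0.4,0],
    [5,0,0,0,0]
  ]
}}

```text
t: 23.1
tcp_pos: [0.5551, -0.0027, 0.1377]
tool_rot: [0.996, 0.085, 0.029, 0.008]
force: [-0.0, -0.5, -0.5]
finger_gap: 0.292
```

```bash
python3 - <<'E'
from loc import *
pose()
E
```

```text
23.1 tcp [ 0.5551 -0.0027  0.1377] tilt [ 0.059 -0.012] jaw deg -80.3 F [-0.  -0.5 -0.5] gap 0.292 q [-0.21  0.55  1.74  0.    0.8   1.19]
key 9.7 grip [ 0.5546 -0.0025] origin [ 0.5545 -0.0026] tip [ 0.5543 -0.0027] z0 0.1212 lean [-0.005 -0.002] tip->hub [-0.0005  0.0003] grip->hub [-0.0008  0.0001]
```

{"fn": "jog_arm", "kwargs": {
  "commands": [
    [5,0,0,-0.4,0],
    [5,0,0,-0.4,0],
    [5,0,0,-0.4,0],
    [5,0,0,0,0]
  ]
}}

```text
t: 23.43
tcp_pos: [0.5558, -0.0027, 0.1248]
tool_rot: [0.996, 0.085, 0.03, 0.008]
force: [0.9, 1.1, -3.3]
finger_gap: 0.29
```

```bash
python3 - <<'E'
from loc import *
pose()
E
```

```text
23.43 tcp [ 0.5558 -0.0027  0.1248] tilt [ 0.061 -0.012] jaw deg -80.3 F [ 0.9  1.1 -3.3] gap 0.29 q [-0.21  0.57  1.75  0.    0.76  1.19]
key 9.7 grip [ 0.5554 -0.0025] origin [ 0.5553 -0.0026] tip [ 0.5551 -0.0027] z0 0.1083 lean [-0.003 -0.002] tip->hub [-0.0013  0.0003] grip->hub [-0.0016  0.0001]
```

The key is in the keyway with no resistance, so I'll keep going down with a small -x correction.

{"fn": "jog_arm", "kwargs": {
  "commands": [
    [5,-0.15,0,-0.4,0],
    [5,0,0,-0.4,0],
    [5,0,0,-0.4,0],
    [5,0,0,0,0]
  ]
}}

```text
t: 23.77
tcp_pos: [0.5556, -0.0027, 0.1118]
tool_rot: [0.996, 0.085, 0.031, 0.009]
force: [0.4, 1.0, 1.6]
finger_gap: 0.292
```

{"fn": "jog_arm", "kwargs": {
  "commands": [
    [5,-0.05,0,-0.4,0],
    [5,0,0,-0.4,0],
    [5,0,0,-0.3,0],
    [5,0,0,-0.2,0]
  ]
}}

```text
t: 24.1
tcp_pos: [0.5556, -0.0027, 0.1003]
tool_rot: [0.996, 0.085, 0.032, 0.009]
force: [-2.6, 1.0, 17.8]
finger_gap: 0.293
```

```bash
python3 - <<'E'
from loc import *
pose()
E
```

```text
24.1 tcp [ 0.5556 -0.0027  0.1003] tilt [ 0.066 -0.012] jaw deg -80.3 F [-2.6  1.  17.8] gap 0.293 q [-0.21  0.61  1.77  0.    0.7   1.19]
key 9.7 grip [ 0.5551 -0.0025] origin [ 0.5552 -0.0025] tip [ 0.5553 -0.0027] z0 0.0838 lean [ 0.002 -0.003] tip->hub [-0.0015  0.0003] grip->hub [-0.0013  0.0001]
```

Home, with 17.8 N against a spring balance of about 7 N. I'll push a little harder and check that it holds steady.

{"fn": "jog_arm", "kwargs": {
  "commands": [
    [5,-0.05,0,-0.25,0],
    [5,-0.05,0,-0.3,0]
  ],
  "squeeze": 110
}}

```text
t: 24.27
tcp_pos: [0.5557, -0.0027, 0.1002]
tool_rot: [0.996, 0.085, 0.034, 0.009]
force: [-6.7, 0.9, 29.4]
finger_gap: 0.289
```

```bash
python3 - <<'E'
from loc import *
pose()
for i in range(6):
    w=snapshot("side" if i else "wrist")
    if i%2==0: state()
for n in("chuck","ring0"):
  for r in models.pinpoint(w,n)[:5]: print(n,round(r["score"],2),np.round(r["centre"],4))
state()
E
```

```text
24.27 tcp [ 0.5557 -0.0027  0.1002] tilt [ 0.07  -0.012] jaw deg -80.3 F [-6.7  0.9 29.4] gap 0.289 q [-0.21  0.61  1.77  0.    0.69  1.19]
key 9.7 grip [ 0.5552 -0.0025] origin [ 0.5553 -0.0025] tip [ 0.5556 -0.0027] z0 0.0837 lean [ 0.005 -0.003] tip->hub [-0.0018  0.0003] grip->hub [-0.0014  0.0001]
24.32 tcp [ 0.5557 -0.0027  0.1003] tilt [ 0.07  -0.012] jaw deg -80.3 F [-5.   0.4 23.8] gap 0.292 q [-0.21  0.6   1.77  0.    0.69  1.19]
24.42 tcp [ 0.5557 -0.0027  0.1003] tilt [ 0.07  -0.012] jaw deg -80.3 F [-4.6  0.5 24.4] gap 0.289 q [-0.21  0.6   1.77  0.    0.69  1.19]
24.52 tcp [ 0.5557 -0.0027  0.1003] tilt [ 0.07  -0.012] jaw deg -80.3 F [-4.5  1.8 25. ] gap 0.296 q [-0.21  0.6   1.77  0.    0.69  1.19]
chuck 0.79 [ 0.5545 -0.0025  0.0828]
chuck 0.66 [ 0.5062 -0.4345  0.0293]
chuck 0.37 [ 0.3772 -0.3227  0.0285]
chuck 0.31 [ 0.5549 -0.005  -0.0008]
ring0 0.71 [0.5189 0.3653 0.0119]
ring0 0.69 [0.4024 0.3647 0.01  ]
ring0 0.62 [ 0.5561 -0.003   0.075 ]
ring0 0.52 [ 0.557 -0.004  0.061]
ring0 0.27 [ 0.5506 -0.0034  0.0781]
24.67 tcp [ 0.5557 -0.0026  0.1003] tilt [ 0.07  -0.012] jaw deg -80.3 F [-5.4  1.7 23.4] gap 0.293 q [-0.21  0.6   1.77  0.    0.69  1.19]
```

```bash
python3 - <<'E'
from loc import *
print(workorder.sign_off());state()
E
```

```text
the job is handed in; nothing more can be done
None
the job is handed in; nothing more can be done
```

The wheel is set up for trimming and I've handed the job in. Two spacer rings are stacked flat on the hub, and the steel chuck is keyed in and held pressed home. The hand-in reported no verdict.

**Last checks:**
- **Height and push:** the chuck's flange is about 84 mm above the table, estimated from the arm's height at the grasp. The push held steady at about 24 N, well above the 7 N that only balances the spring, with the grip set to 110 N.
- **Alignment:** the chuck's axis is about 1.5 mm from the hub's. The key is at 9.7° and the keyway measured about 10.4°. The key slid in without resistance.
- **Spacers:** the stack looked flat and centred in the picture taken before the chuck went in. I only checked it with the networks after that. The two spare rings still measure within about 4 mm of where they started.

**Problems and disagreements:**
- **Second ring:** my first grasp closed too high and shifted that ring about 6 mm on the board. I opened, measured again and gripped it properly.
- **Gripper tilt:** the gripper drifted to a tilt of about 0.07 rad over the moves. I estimate the chuck itself leans under 0.01 rad, because it was upright when gripped and its flange is pressed flat. I didn't measure that directly.
- **Bystanders:** I didn't measure them again at the end. No contact showed in the forces.
- **Network readings:** a few disagreed with my own measurements by 2–4 mm, which is within their stated accuracy.

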